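# Snap the load marker onto the airing rail and slide it to the stop

## Robot

A 6-joint arm with a two-finger parallel gripper is mounted at the origin on the work surface. World frame = base frame: x ahead of the robot, y to its left, z up, the work surface at z = 0. Lengths are in m, angles in rad, forces in N, time in s.
With the tool pointing down it reaches from about 0.275 to 1 m from the base axis. Payload 8.4 kg.
Tool frame: the origin (TCP) lies at the very end of the fingers, on their centre line; the grasp point (between the pads) lies 19 mm behind it; z points along the fingers, y is the line along which they close (so a half turn about z gives the same grasp; the last joint's range is limited). The gripper opens to 85 mm and grips with 20 to 120 N. Pads are 22 mm wide; open, the fingers measure 114 mm over their backs; the gripper's body (76 mm by 85 mm) begins 54 mm behind the grasp point. The pads swing forward as they close: fully open they stand 13 mm farther back than shut.
Start: joints at [1.232, 0.353, 1.633, -0, 1.155, -0.002], TCP at [0.207, 0.59, 0.203] pointing down, gripper open.
Joint ranges: [-2.63, 2.63], [-0.92, 2.1], [0.06, 2.66], [-1.3, 4.44], [0, 2.69], [-3.02, 3.02]. Speed limits (rad/s): [2.22, 2.22, 2.79, 3.14, 3.14, 3.14].

## Interface

Orientations are given as a unit quaternion [w, x, y, z].
In Python, from bench import * gives the robot as it stands.
- The arm moves only by the shell command python3 -m handwheel 'ROWS'. ROWS is JSON, a list of rows, each an object of numbers: "rx", "ry", "rz": the turn, a rotation vector about the tool's x, y, z in rad; "dx", "dy", "dz": the shift along the tool's x, y, z in cm; "grip": the closure, from -1 (fully open) to 1 (shut). A call has 1 to 12 rows; each row shifts and turns the commanded pose from where the row before left it, along the tool's axes as they then stand; what a row does not reach is not made up. A row lasts 1/12 s, in which the tool goes at most 41.7 mm and 7.16 degrees, less where a joint would pass 70% of its speed; a pose out of reach is approached as far as the arm can. A call with a gripper value outside its range is refused whole. The fingers move at their own pace and stop on an object; the grip force is fixed at half the most. Time passes only in rows, so rows that do not move let the fingers close. It gives the time, the measured TCP pose, the force, the opening and the grip force at its end, in the units of the state.
- get_state(): the state, without advancing time (a new reading comes with each control period).
- camera(name): name is "scene" or "top" or "wrist"; returns a dict with "color" (384x512x3 uint8, red, green, blue), "camera_matrix" (3x3 intrinsics, pixels), "R" (3x3) and "t" (3): a world point X has camera coordinates R X + t. Camera axes: x right, y down, z forward; pixel columns grow to the right and rows downward; lengths in m; the calibration is good to about 2 mm. A picture is of the moment at which its call begins. There is no depth.
- sign_off(): hands the job in; it is judged then, once.
The state is a dict: "t": time; "joint_positions": joint angles; "qd": joint speeds; "tau": joint torques, N m; "tcp_pos": TCP position; "tool_rot": TCP orientation; "ft_force": force on the tool from outside, world axes, zero at the start; "wrist_torque": the same for the moment, N m; "finger_gap": opening from 0.0 (shut) to 1.0 (fully open); "grasp_force": force on a finger pad.
Only numpy, scipy, OpenCV 4.12 (cv2) and the standard library are available. Lean on these libraries where they do the work, as an engineer would, in place of code of your own. Each camera call takes 0.05 s, during which the arm holds its last target. There are 200 camera calls.

## Task

Pick up the open, C-shaped load marker (the one with a gap in its underside, not the look-alike with a closed loop), press it gap-down onto the free middle of the airing rail's bar, well short of the black stop fork, until it snaps fully home, then slide it along the bar until it rests against the fork's near face, and let go. Go gently, feeling for contact: do not force the marker against the bar or the fork, and leave the other things where they are.

Things in the scene. Friction and masses are not known exactly. Their poses are not given: they have to be found in the camera images.
- clip: Load marker, about 80 g: a grey plastic tab over two thin sprung steel jaws that form a C open at the bottom. Origin at the centre of the bore for the bar; z up along the tab, y the bore's axis (lies along the bar when fitted); same both ways round. 30 mm long, end faces 15 mm from the origin. Starts standing on its jaws' feet on the counter, tab up, origin 20.5 mm high.
- clip_tab (a point): Middle of the marker's flat grip tab, 39 mm above its origin. The tab is 12 mm thick in the marker's x, 30 mm wide in its y and 46 mm tall, from 16 to 62 mm above the origin, on a crown plate 30 mm wide in x (10 to 16 mm above the origin).
- clip_gap (a point): Middle of the marker's gap, 6.5 mm below its origin: 12.6 mm wide between the hooks at rest, flaring to a 28 mm mouth 20.5 mm below the origin. The 20 mm bar springs the jaws apart, with a push of about 3 to 8 N that grows over some 8 mm and then lets go. Home, the crown bears hard on the bar and the jaws grip it lightly: it slides with a drag of about 1 to 2 N.
- jaw_l (a joint): How far the marker's -x jaw is sprung outward (rad): 0 at rest or merely standing on the bar, about 0.2 as its hook passes the bar's sides, about 0.05 (0 to 0.1 if it sits a millimetre off-centre) when the marker is home on the bar.
- jaw_r (a joint): The same for the +x jaw.
- ring: Look-alike marker of the same make, tab and size, but with a closed rectangular steel loop below (no gap): it cannot go on the bar. Origin at its bore's centre, 20.5 mm above the counter. Leave it alone.
- rail: The airing rail's fixed stand: two feet with slotted posts, 380 mm apart along its y, joined by a flat strip; the posts are 160 mm tall. Origin on the counter midway between the posts; z up, y along the bar towards the stop fork.
- rail_mid (a point): Nominal middle of the rail's plain round steel bar, 130 mm above the stand's origin. The bar (20 mm diameter, along the stand's y, free from y = -180 mm to the fork, rigid, level) was clamped in the slots by hand: its centre line truly lies anywhere from 18 mm below to 18 mm above this point, which the state does not show.
- stop: Black stop fork on the bar's +y side, 55 to 125 mm from the middle: two prongs standing on the strip either side of the bar, 36 mm over both, 18 mm long in y, tops 141 mm above the counter. Origin: on the bar's nominal line, in the plane of its near face (towards the free middle); axes as the rail's. It does not yield. The marker rests against it when its origin is 15 mm short of this point along y.
- tin: Round metal jar, 56 mm in diameter, 70 mm tall, origin under its centre. Leave it alone.
- detergent: White detergent bottle, 70 mm in diameter, 110 mm tall, origin under its centre. Leave it alone.
- brush: Hand brush lying on the counter, origin under its middle. Leave it alone.
- mug: White mug, 80 mm in diameter, 90 mm tall, origin under its centre. Leave it alone.
- scoop: White plastic cup-shaped powder scoop, 70 mm in diameter, 50 mm tall, origin under its centre. Leave it alone.
Things that resemble listed ones, but are neither listed nor needed, are in the scene too. Leave any yellow look-alike of the clip alone.

How it is judged:
On the way:
1. the marker is snapped fully home on the bar, square to it, with at least 20 mm between it and the fork (x of clip in the frame of rail between -0.004 and 0.004 m and z of clip in the frame of rail between 0.11 and 0.15 m and angle between the y axis of clip and the y axis of rail, either way round below 0.12 rad and angle between clip's own z axis and vertical below 0.2 rad and value of joint each of jaw_l, jaw_r below 0.12 rad and value of joint any of jaw_l, jaw_r above 0.02 rad and y of clip in the frame of stop between -0.25 and -0.035 m), for 0.5 s.
At the end, for the whole second after the job is handed in: The marker is snapped home: within 4 mm of the bar's line, 110 to 150 mm high both jaws below 0.12 rad and one above 0.02, square to the bar within 0.12 rad, upright within 0.2 rad, end face no more than 2.5 mm from the fork, released and at rest (x of clip in the frame of rail between -0.004 and 0.004 m and z of clip in the frame of rail between 0.11 and 0.15 m and angle between the y axis of clip and the y axis of rail, either way round below 0.12 rad and angle between clip's own z axis and vertical below 0.2 rad and value of joint each of jaw_l, jaw_r below 0.12 rad and value of joint any of jaw_l, jaw_r above 0.02 rad and y of clip in the frame of stop between -0.0175 and -0.0125 m and linear speed of clip below 0.02 m/s and angular speed of clip below 0.3 rad/s); the robot touches nothing.
It fails at once if the marker is forced: more than 25 N between it and the rail (bar or fork) (contact force between clip and rail above 25 N).
It fails at once if the rail is struck or levered by the robot with more than 15 N (contact force between any of the fingers, the arm and rail above 15 N).
It fails at once if another thing on the counter is moved by more than 30 mm (distance of any of ring, tin, detergent, brush, mug, scoop from where it was at the start of the episode above 0.03 m).
It also fails if it takes over 61 s, if anything falls off the work surface, if the arm or the gripper's body presses on something with over 40 N, if the wrist force passes 120 N, or if a joint passes its speed limit or range.

## Working session

There is one attempt and no reset: what is moved stays moved. The work goes in short steps, Python scripts to look and compute and a shell command to move; the robot and the scene stay as the last step left them, time stands still between calls to the robot, and variables do not carry over. Pictures are saved under pics/ and viewed, at most 10 in all, crops included, and the job is handed in when it is done.

```bash
ls; mkdir -p pics
cat > h.py <<'E'
from bench import *
import numpy as np, cv2, pickle
def snap(n,f):
    c=camera(n); pickle.dump(c,open(f'pics/{f}.pkl','wb')); cv2.imwrite(f'pics/{f}.png',c['color'][:,:,::-1]); return c
def ray(c,u,v,z):
    R,t,K=np.array(c['R']),np.array(c['t']),np.array(c['camera_matrix'])
    o=-R.T@t; d=R.T@np.linalg.inv(K)@[u,v,1]; return o+d*(z-o[2])/d[2]
def proj(c,X):
    p=np.array(c['camera_matrix'])@(np.array(c['R'])@np.array(X)+c['t']); return p[:2]/p[2]
E
python3 - <<'E'
from h import *
a=snap('scene','s0');b=snap('top','t0')
s=get_state();print(s)
for c in (a,b): print(c['camera_matrix'],-np.array(c['R']).T@c['t'])
cv2.imwrite('pics/st0.png',np.vstack([cv2.resize(x['color'][:,:,::-1],(800,600))[:600] for x in (a,)]))
cv2.imwrite('pics/tt0.png',cv2.resize(b['color'][:,:,::-1],(800,600)))
E
```

```text
pics
{'t': 0.1, 'joint_positions': array([ 1.23160189e+00,  3.53581378e-01,  1.63404480e+00, -1.77303200e-05,
        1.15524933e+00, -2.38279445e-03]), 'qd': array([-0.00094309, -0.00130994, -0.00327433, -0.00202554, -0.00105432,
        0.00097294]), 'tau': array([ 8.79263716e-04, -6.06363487e+01, -3.42817390e+01, -5.91148182e-05,
        3.93362759e-03, -6.13499992e-06]), 'tcp_pos': array([0.20638832, 0.58944001, 0.20254165]), 'tool_rot': array([-1.01026236e-04,  1.67607367e-01,  9.85853619e-01, -6.33473161e-04]), 'ft_force': array([ 0.64372098, -0.28103659,  0.60899701]), 'wrist_torque': array([-0.00123023, -0.01698045,  0.02705409]), 'grasp_force': 0.0, 'finger_gap': 1.0002571013887376}
[[367.38689363   0.         258.98342866]
 [  0.         367.38689363 182.99629655]
 [  0.           0.           1.        ]] [1.18947282 0.4301851  0.67106655]
[[444.75703884   0.         245.67898428]
 [  0.         444.75703884 195.85011326]
 [  0.           0.           1.        ]] [0.47437014 0.01596086 1.50861413]
```

View pics/st0.png

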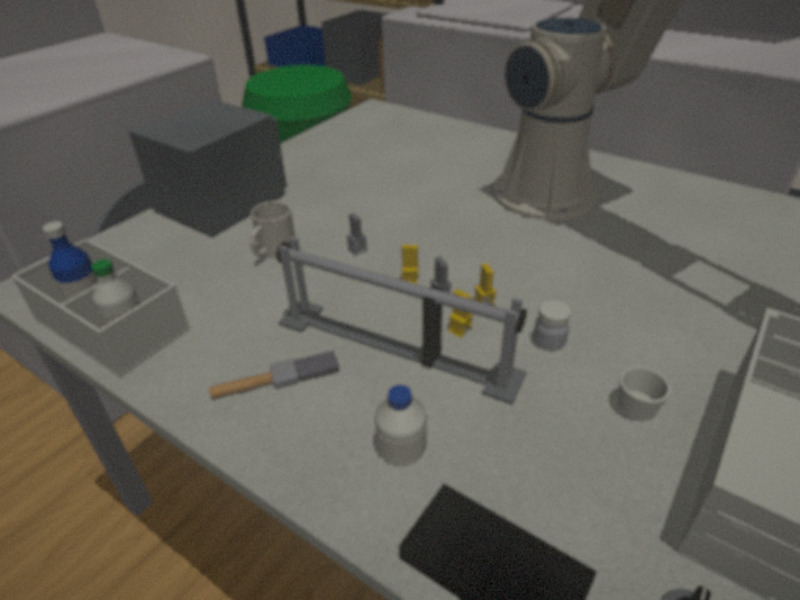

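View pics/tt0.png

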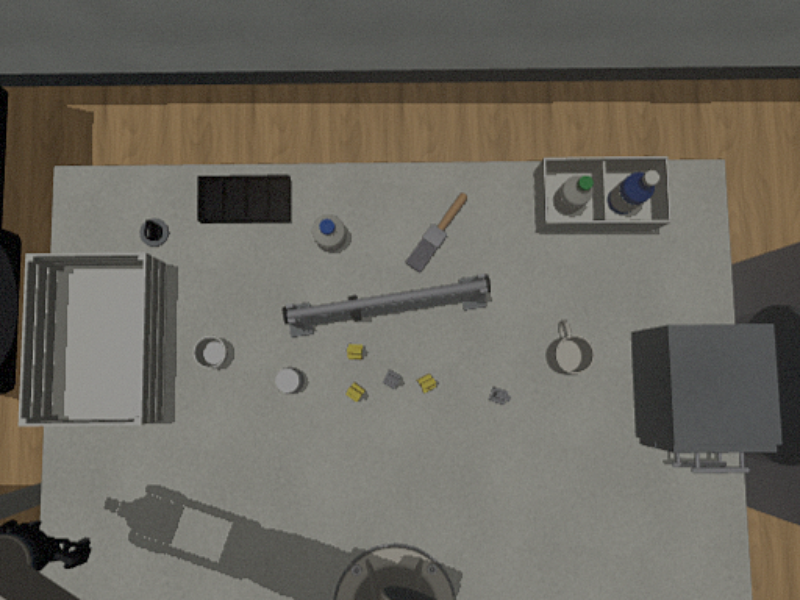

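Scene: the rail runs across the middle, and the black fork is at (432,325) in the scene picture and (357,305) in the top one. Possible markers in the top picture (800 px): grey A (393,380), grey B (499,395), and yellow at (356,352), (356,392) and (428,382). The choice is between A and B, so I'll crop both from the scene picture.

Run:
```python
from h import *
a=pickle.load(open('pics/s0.pkl','rb'));b=pickle.load(open('pics/t0.pkl','rb'))
k=.64
for n,u,v,z in [('A',393,380,.04),('B',499,395,.04),('railR',292,315,.13),('railL',487,285,.13),('forktop',357,306,.141),('tin',290,380,.07),('y1',356,352,.04),('y2',356,392,.04),('y3',428,382,.04)]:
    print(n,ray(b,u*k,v*k,z).round(3))
def crop(c,u,v,w,h,s): 
    im=c['color'][:,:,::-1]; return cv2.resize(im[v-h:v+h,u-w:u+w],None,fx=s,fy=s,interpolation=cv2.INTER_CUBIC)
x=[crop(a,228,150,20,25,10),crop(a,282,180,20,25,10)]
cv2.imwrite('pics/c1.png',np.clip(np.hstack(x)*1.6,0,255).astype(np.uint8))
```

```text
A [ 0.472 -0.004  0.04 ]
B [ 0.438 -0.226  0.04 ]
railR [0.603 0.197 0.13 ]
railL [ 0.659 -0.193  0.13 ]
forktop [0.618 0.067 0.141]
tin [0.474 0.208 0.07 ]
y1 [0.531 0.073 0.04 ]
y2 [0.448 0.074 0.04 ]
y3 [ 0.467 -0.078  0.04 ]
```

View pics/c1.png

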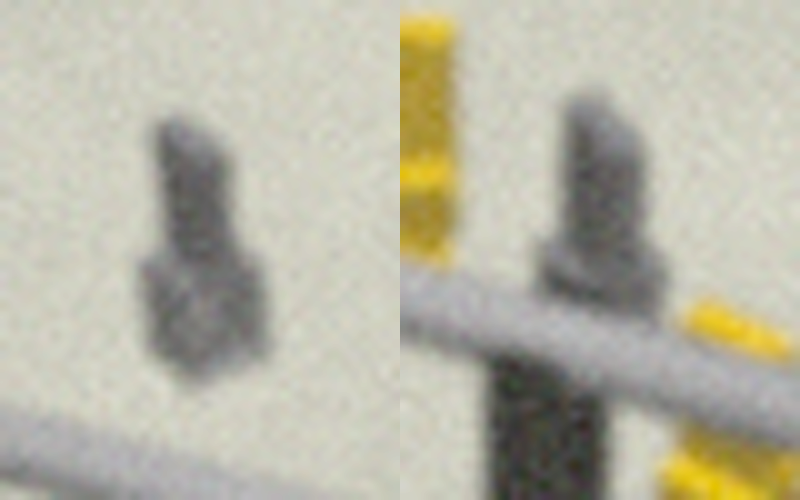

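B looks like a closed box and A is hidden by the bar, so this doesn't settle it. I'll take a closer look with the wrist camera.

```bash
cat >> h.py <<'E'
from scipy.spatial.transform import Rotation as Rt
def tool():
    s=get_state(); q=s['tool_rot']; return Rt.from_quat([q[1],q[2],q[3],q[0]]),np.array(s['tcp_pos'])
def delta(p,ydir=None):
    "shift (cm) along tool axes to world p; turn rz to put tool y along +-ydir with tool z down"
    R,t=tool(); print('d cm',(R.inv().apply(np.array(p)-t)*100).round(2))
    if ydir is not None:
        for s in (1,-1):
            y=s*np.array([*ydir,0.])/np.hypot(*ydir); z=np.array([0,0,-1.]); x=np.cross(y,z)
            print('rotvec',(R.inv()*Rt.from_matrix(np.c_[x,y,z])).as_rotvec().round(4))
E
python3 - <<'E'
from h import *
c=snap('wrist','w0'); R,t=tool()
C=-np.array(c['R']).T@c['t']; print(R.as_matrix().round(3)); print('cam in tool',R.inv().apply(C-t).round(3)); print('cam axes in tool',(R.as_matrix().T@np.array(c['R']).T).round(3)); print(c['camera_matrix'])
delta([.45,-.10,.25],[1,0])
E
```

```text
[[-0.944  0.33  -0.   ]
 [ 0.33   0.944 -0.001]
 [ 0.    -0.001 -1.   ]]
cam in tool [ 0.072 -0.001 -0.17 ]
cam axes in tool [[-0.001 -0.959 -0.284]
 [ 1.    -0.001  0.   ]
 [-0.    -0.284  0.959]]
[[289.04645145   0.         250.4905614 ]
 [  0.         289.04645145 190.77684868]
 [  0.           0.           1.        ]]
d cm [-45.78 -57.03  -4.68]
rotvec [-9.000e-04  6.000e-04  1.234e+00]
rotvec [-7.0000e-04 -1.0000e-03 -1.9076e+00]
```

```bash
python3 -m handwheel '[{"dx":-2.55,"dy":-2.96,"dz":-0.27,"grip":-1},{"dx":-2.55,"dy":-2.96,"dz":-0.27},{"dx":-2.55,"dy":-2.96,"dz":-0.27},{"dx":-2.55,"dy":-2.96,"dz":-0.27},{"dx":-2.55,"dy":-2.96,"dz":-0.27},{"dx":-2.55,"dy":-2.96,"dz":-0.27},{"dx":-2.55,"dy":-2.96,"dz":-0.27},{"dx":-2.55,"dy":-2.96,"dz":-0.27},{"dx":-2.55,"dy":-2.96,"dz":-0.27},{"dx":-2.55,"dy":-2.96,"dz":-0.27},{"dx":-2.55,"dy":-2.96,"dz":-0.27},{"dx":-2.55,"dy":-2.96,"dz":-0.27}]'
python3 -m handwheel '[{"dx":-2.55,"dy":-2.96,"dz":-0.27},{"dx":-2.55,"dy":-2.96,"dz":-0.27},{"dx":-2.55,"dy":-2.96,"dz":-0.27},{"dx":-2.55,"dy":-2.96,"dz":-0.27},{"dx":-2.55,"dy":-2.96,"dz":-0.27}]'
python3 -m handwheel '[{"rz":0.12},{"rz":0.12},{"rz":0.12},{"rz":0.12},{"rz":0.12},{"rz":0.12},{"rz":0.12},{"rz":0.12},{"rz":0.12},{"rz":0.12},{},{}]'
python3 - <<'E'
from h import *
c=snap('wrist','w1'); s=get_state(); print(s['t'],s['joint_positions'].round(2))
cv2.imwrite('pics/w1b.png',cv2.resize(np.clip(c['color'][:,:,::-1]*1.4,0,255).astype(np.uint8),(800,600),interpolation=cv2.INTER_CUBIC))
for n,p in [('A',[.472,-.004,.08]),('B',[.438,-.226,.08]),('fork',[.618,.067,.14])]: print(n,(proj(c,p)*1.5625).round())
delta([.472,-.004,.08],[1,0])
E
```

```text
0.2 [ 1.23  0.35  1.63 -0.    1.16 -0.  ]
A [-106.  735.]
B [-319.  764.]
fork [ -7. 904.]
d cm [-44.68 -47.24  12.31]
rotvec [-7.000e-04  5.000e-04  1.234e+00]
rotvec [-6.0000e-04 -8.0000e-04 -1.9076e+00]validation failed for argument at $[0]...
validation failed for argument at $[0]...
validation failed for argument at $[0]...
```

View pics/w1b.png

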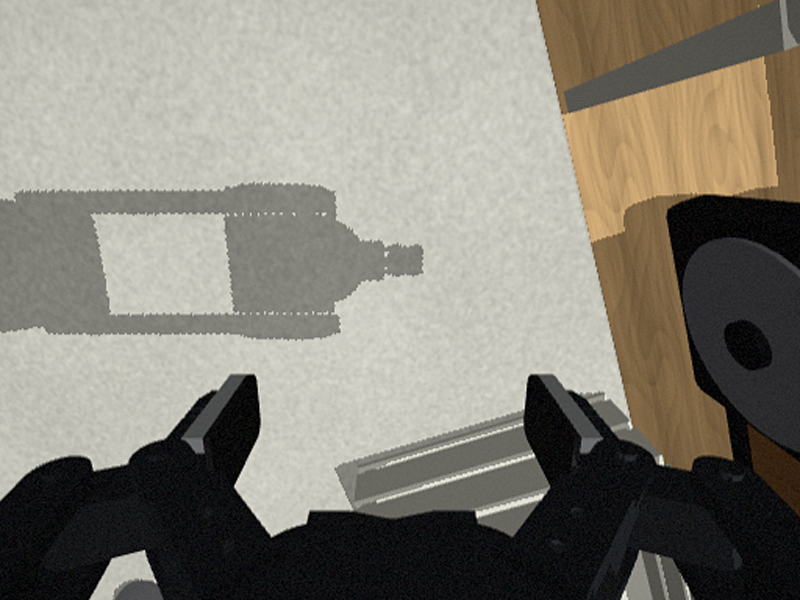

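The moves were refused, so the arm hasn't moved. The picture shows only the start spot. I'll retype the rows with every key in each one.

```bash
python3 -m handwheel '[{"rx":0,"ry":0,"rz":0,"dx":-2.55,"dy":-2.96,"dz":-0.27,"grip":-1},{"rx":0,"ry":0,"rz":0,"dx":-2.55,"dy":-2.96,"dz":-0.27,"grip":-1},{"rx":0,"ry":0,"rz":0,"dx":-2.55,"dy":-2.96,"dz":-0.27,"grip":-1},{"rx":0,"ry":0,"rz":0,"dx":-2.55,"dy":-2.96,"dz":-0.27,"grip":-1},{"rx":0,"ry":0,"rz":0,"dx":-2.55,"dy":-2.96,"dz":-0.27,"grip":-1},{"rx":0,"ry":0,"rz":0,"dx":-2.55,"dy":-2.96,"dz":-0.27,"grip":-1}]'
```

```text
t: 0.7
tcp_pos: [0.2924, 0.3699, 0.2194]
tool_rot: [0.0, 0.167, 0.986, -0.0]
ft_force: [1.1, -0.1, 0.3]
finger_gap: 0.999
grasp_force: 0.0
```

```bash
python3 -m handwheel '[{"rx":0,"ry":0,"rz":0,"dx":-2.55,"dy":-2.96,"dz":-0.27,"grip":-1},{"rx":0,"ry":0,"rz":0,"dx":-2.55,"dy":-2.96,"dz":-0.27,"grip":-1},{"rx":0,"ry":0,"rz":0,"dx":-2.55,"dy":-2.96,"dz":-0.27,"grip":-1},{"rx":0,"ry":0,"rz":0,"dx":-2.55,"dy":-2.96,"dz":-0.27,"grip":-1},{"rx":0,"ry":0,"rz":0,"dx":-2.55,"dy":-2.96,"dz":-0.27,"grip":-1},{"rx":0,"ry":0,"rz":0,"dx":-2.55,"dy":-2.96,"dz":-0.27,"grip":-1},{"rx":0,"ry":0,"rz":0,"dx":-2.55,"dy":-2.96,"dz":-0.27,"grip":-1},{"rx":0,"ry":0,"rz":0,"dx":-2.55,"dy":-2.96,"dz":-0.27,"grip":-1},{"rx":0,"ry":0,"rz":0,"dx":-2.55,"dy":-2.96,"dz":-0.27,"grip":-1},{"rx":0,"ry":0,"rz":0,"dx":-2.55,"dy":-2.96,"dz":-0.27,"grip":-1},{"rx":0,"ry":0,"rz":0,"dx":-2.55,"dy":-2.96,"dz":-0.27,"grip":-1}]'
python3 -m handwheel '[{"rx":0,"ry":0,"rz":0.12,"dx":0,"dy":0,"dz":0,"grip":-1},{"rx":0,"ry":0,"rz":0.12,"dx":0,"dy":0,"dz":0,"grip":-1},{"rx":0,"ry":0,"rz":0.12,"dx":0,"dy":0,"dz":0,"grip":-1},{"rx":0,"ry":0,"rz":0.12,"dx":0,"dy":0,"dz":0,"grip":-1},{"rx":0,"ry":0,"rz":0.12,"dx":0,"dy":0,"dz":0,"grip":-1},{"rx":0,"ry":0,"rz":0.12,"dx":0,"dy":0,"dz":0,"grip":-1},{"rx":0,"ry":0,"rz":0.12,"dx":0,"dy":0,"dz":0,"grip":-1},{"rx":0,"ry":0,"rz":0.12,"dx":0,"dy":0,"dz":0,"grip":-1},{"rx":0,"ry":0,"rz":0.12,"dx":0,"dy":0,"dz":0,"grip":-1},{"rx":0,"ry":0,"rz":0.12,"dx":0,"dy":0,"dz":0,"grip":-1},{"rx":0,"ry":0,"rz":0,"dx":0,"dy":0,"dz":0,"grip":-1}]'
python3 - <<'E'
from h import *
c=snap('wrist','w2'); s=get_state(); print(s['t'],s['joint_positions'].round(2))
cv2.imwrite('pics/w2b.png',cv2.resize(np.clip(c['color'][:,:,::-1]*1.4,0,255).astype(np.uint8),(800,600),interpolation=cv2.INTER_CUBIC))
for n,p in [('A',[.472,-.004,.08]),('B',[.438,-.226,.08]),('fork',[.618,.067,.14])]: print(n,(proj(c,p)*1.5625).round())
E
```

```text
t: 1.62
tcp_pos: [0.4496, -0.0304, 0.2494]
tool_rot: [0.0, 0.168, 0.986, 0.0]
ft_force: [1.3, 0.7, 0.4]
finger_gap: 0.998
grasp_force: 0.0
t: 2.53
tcp_pos: [0.4493, -0.0283, 0.249]
tool_rot: [-0.0, 0.697, 0.717, -0.0]
ft_force: [0.6, 0.3, -0.4]
finger_gap: 1.0
grasp_force: 0.0
2.5833 [-0.07  0.03  1.93  0.    1.18 -0.1 ]
A [423. 231.]
B [373. 480.]
fork [687. 131.]
```

View pics/w2b.png

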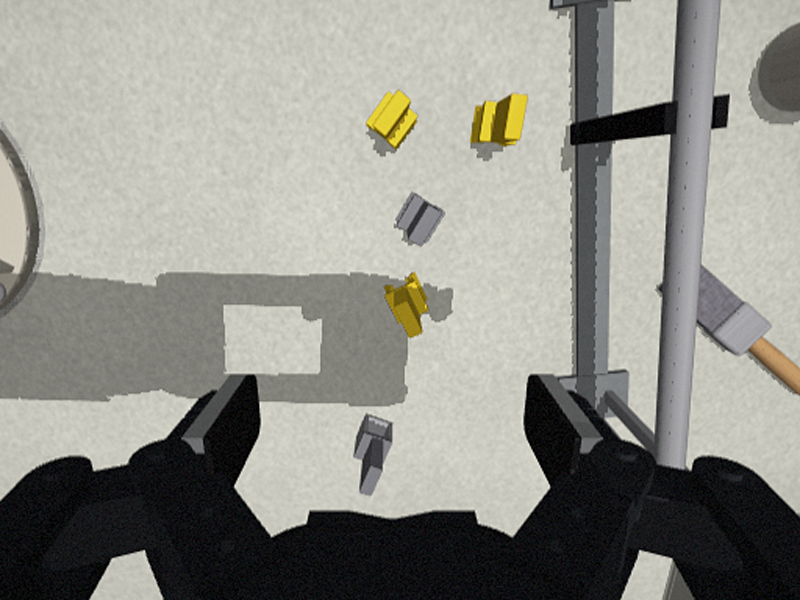

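```bash
python3 -m handwheel '[{"rx":0,"ry":0,"rz":0,"dx":3.24,"dy":1.5,"dz":1.8,"grip":-1},{"rx":0,"ry":0,"rz":0,"dx":3.24,"dy":1.5,"dz":1.8,"grip":-1},{"rx":0,"ry":0,"rz":0,"dx":3.24,"dy":1.5,"dz":1.8,"grip":-1},{"rx":0,"ry":0,"rz":0,"dx":3.24,"dy":1.5,"dz":1.8,"grip":-1},{"rx":0,"ry":0,"rz":0,"dx":3.24,"dy":1.5,"dz":1.8,"grip":-1},{"rx":0,"ry":-0.12,"rz":0,"dx":0,"dy":0,"dz":0,"grip":-1},{"rx":0,"ry":-0.12,"rz":0,"dx":0,"dy":0,"dz":0,"grip":-1},{"rx":0,"ry":-0.12,"rz":0,"dx":0,"dy":0,"dz":0,"grip":-1},{"rx":0,"ry":-0.12,"rz":0,"dx":0,"dy":0,"dz":0,"grip":-1},{"rx":0,"ry":-0.12,"rz":0,"dx":0,"dy":0,"dz":0,"grip":-1},{"rx":0,"ry":-0.12,"rz":0,"dx":0,"dy":0,"dz":0,"grip":-1},{"rx":0,"ry":0,"rz":0,"dx":0,"dy":0,"dz":0,"grip":-1}]'
python3 - <<'E'
from h import *
c=snap('wrist','w3'); im=np.clip(c['color'][:,:,::-1]*1.4,0,255).astype(np.uint8)
P=[]
for n,p,h in [('A',[.472,-.004,.04],45),('B',[.438,-.226,.04],30)]:
    u,v=proj(c,p).round().astype(int); print(n,u,v); im2=cv2.copyMakeBorder(im,60,60,60,60,cv2.BORDER_CONSTANT)
    P.append(cv2.resize(im2[v+60-h:v+60+h,u+60-h:u+60+h],(400,400),interpolation=cv2.INTER_CUBIC))
cv2.imwrite('pics/c3.png',np.hstack(P))
E
```

```text
t: 3.58
tcp_pos: [0.5178, 0.1383, 0.156]
tool_rot: [0.255, 0.646, 0.675, -0.249]
ft_force: [-1.2, 0.7, -1.6]
finger_gap: 1.0
grasp_force: 0.0
A 211 188
B 202 250
```

View pics/c3.png

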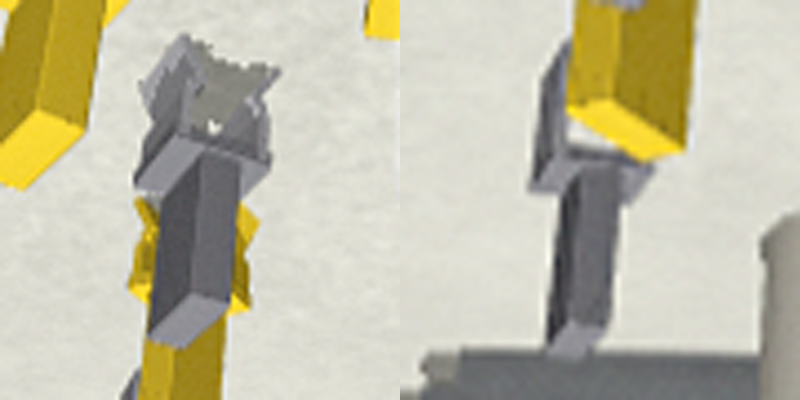

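A (left crop) is open, with flared hooks and a see-through gap. B (right crop) has a closed box-like loop. The clip is A, near (211,188) in the wrist image. Next I'll fit A's pose and the bar line numerically.

```bash
cat > fit.py <<'E'
from h import *
from scipy.optimize import differential_evolution as DE
from scipy.ndimage import map_coordinates as mc
L=lambda f: pickle.load(open(f'pics/{f}.pkl','rb'))
def bar(p,cams,lo=-.16,hi=.03):
    x,a,h=p; d=np.array([-np.sin(a),np.cos(a),0]); S=0
    for c,E in cams:
        cam=-np.array(c['R']).T@c['t']; pts=np.array([x,0,h])+np.linspace(lo,hi,60)[:,None]*d
        n=np.cross(d,cam-pts); n/=np.linalg.norm(n,axis=1)[:,None]
        for s in (1,-1):
            q=np.array([proj(c,X) for X in pts+.01*s*n]); q2=np.array([proj(c,X) for X in pts+.011*s*n])
            g=q2-q; g/=np.linalg.norm(g,axis=1)[:,None]
            gx,gy=[mc(e,q[:,::-1].T,order=1) for e in E]
            S+=np.minimum(np.abs(gx*g[:,0]+gy*g[:,1]),60).mean()
    return -S
def grad(c):
    g=cv2.GaussianBlur(cv2.cvtColor(c['color'],cv2.COLOR_RGB2GRAY),(0,0),1).astype(float)
    return c,(cv2.Sobel(g,-1,1,0)/2,cv2.Sobel(g,-1,0,1)/2)
def fitbar(names):
    cams=[grad(L(n)) for n in names]
    r=DE(bar,[(.60,.66),(.08,.22),(.105,.155)],args=(cams,),seed=1,popsize=20,maxiter=60); return r.x,r.fun
def boxes(x,y,a):
    R=Rt.from_euler('z',a).as_matrix(); out=[]
    for X,Y,z0,z1 in [(.006,.015,.0365,.0825),(.015,.015,0.0,.0365)]:
        out.append(np.array([R@[i*X,j*Y,k]+[x,y,0] for i in(1,-1) for j in(1,-1) for k in(z0,z1)]))
    return out
def sil(p,c):
    m=np.zeros(c['color'].shape[:2],np.uint8)
    for b in boxes(*p):
        q=np.array([proj(c,X) for X in b]); cv2.fillConvexPoly(m,cv2.convexHull((q*16).round().astype(np.int32)),1,shift=4)
    return m>0
def fitclip(n):
    c=L(n); im=c['color'].astype(float); u,v=proj(c,[.472,-.004,.05]).astype(int)
    m=(im.max(2)-im.min(2)<25)&(im.mean(2)<np.median(im.mean(2))*.72)
    w=np.zeros_like(m); w[v-32:v+32,u-22:u+26]=1; m&=w
    f=lambda p:-((s:=sil(p,c))&m).sum()/max((s|m).sum(),1)
    r=DE(f,[(.45,.50),(-.03,.03),(-1.57,1.57)],seed=1,popsize=25,maxiter=40); return r.x,r.fun,m.sum()
E
python3 - <<'E'
from fit import *
print('clip',fitclip('w2'))
print('bar',fitbar(['w2','s0','t0']),fitbar(['w2','s0']))
E
```

```text
clip (array([ 4.71238596e-01,  1.13094060e-04, -5.22433189e-01]), np.float64(-0.6409883720930233), np.int64(456))
bar (array([0.61734753, 0.15107106, 0.12168444]), np.float64(-229.15055220368941)) (array([0.63291837, 0.14792578, 0.13498347]), np.float64(-159.4255162582507))
```

```bash
python3 -m handwheel '[{"rx":0,"ry":0.12,"rz":0,"dx":0,"dy":0,"dz":-1,"grip":-1},{"rx":0,"ry":0.12,"rz":0,"dx":0,"dy":0,"dz":-1,"grip":-1},{"rx":0,"ry":0.12,"rz":0,"dx":0,"dy":0,"dz":0,"grip":-1},{"rx":0,"ry":0.12,"rz":0,"dx":0,"dy":0,"dz":0,"grip":-1},{"rx":0,"ry":0.12,"rz":0,"dx":0,"dy":0,"dz":0,"grip":-1},{"rx":0,"ry":0.12,"rz":0,"dx":0,"dy":0,"dz":0,"grip":-1},{"rx":0,"ry":0,"rz":0,"dx":0,"dy":0,"dz":0,"grip":-1}]'
```

```text
t: 4.22
tcp_pos: [0.5197, 0.1449, 0.1774]
tool_rot: [-0.001, 0.696, 0.718, 0.005]
ft_force: [-0.2, 0.3, 0.4]
finger_gap: 1.001
grasp_force: 0.0
```

```bash
python3 -m handwheel '[{"rx":0,"ry":0,"rz":0,"dx":-3.4,"dy":-1.36,"dz":-0.46,"grip":-1},{"rx":0,"ry":0,"rz":0,"dx":-3.4,"dy":-1.36,"dz":-0.46,"grip":-1},{"rx":0,"ry":0,"rz":0,"dx":-3.4,"dy":-1.36,"dz":-0.46,"grip":-1},{"rx":0,"ry":0,"rz":0,"dx":-3.4,"dy":-1.36,"dz":-0.46,"grip":-1},{"rx":0,"ry":0,"rz":0,"dx":-3.4,"dy":-1.36,"dz":-0.46,"grip":-1},{"rx":0,"ry":0,"rz":0.11,"dx":0,"dy":0,"dz":0,"grip":-1},{"rx":0,"ry":0,"rz":0.11,"dx":0,"dy":0,"dz":0,"grip":-1},{"rx":0,"ry":0,"rz":0.11,"dx":0,"dy":0,"dz":0,"grip":-1},{"rx":0,"ry":0,"rz":0.11,"dx":0,"dy":0,"dz":0,"grip":-1},{"rx":0,"ry":0,"rz":0.11,"dx":0,"dy":0,"dz":0,"grip":-1},{"rx":0,"ry":0,"rz":0,"dx":0,"dy":0,"dz":0,"grip":-1}]'
python3 - <<'E'
from fit import *
c=snap('wrist','w4'); r=fitclip('w4'); print(r)
im=np.clip(c['color'][:,:,::-1]*1.4,0,255).astype(np.uint8)
for p,col in ((r[0],(0,0,255)),):
  for b in boxes(*p):
    for i in range(8):
      for j in range(i):
        if bin(i^j).count('1')==1:
          cv2.line(im,*[tuple(int(t*16) for t in proj(c,b[k])) for k in (i,j)],col,1,cv2.LINE_AA,4)
u,v=proj(c,[.472,-.004,.04]).astype(int)
cv2.imwrite('pics/c4.png',cv2.resize(im[max(v-60,0):v+60,u-80:u+80],(800,600),interpolation=cv2.INTER_CUBIC)); print(u,v)
E
```

```text
t: 5.13
tcp_pos: [0.4564, -0.0243, 0.1986]
tool_rot: [0.001, 0.865, 0.501, 0.001]
ft_force: [-0.0, 0.1, 0.2]
finger_gap: 1.0
grasp_force: 0.0
(array([ 0.47307238,  0.0007262 , -0.52014492]), np.float64(-0.6266804550155118), np.int64(688))
253 147
```

View pics/c4.png

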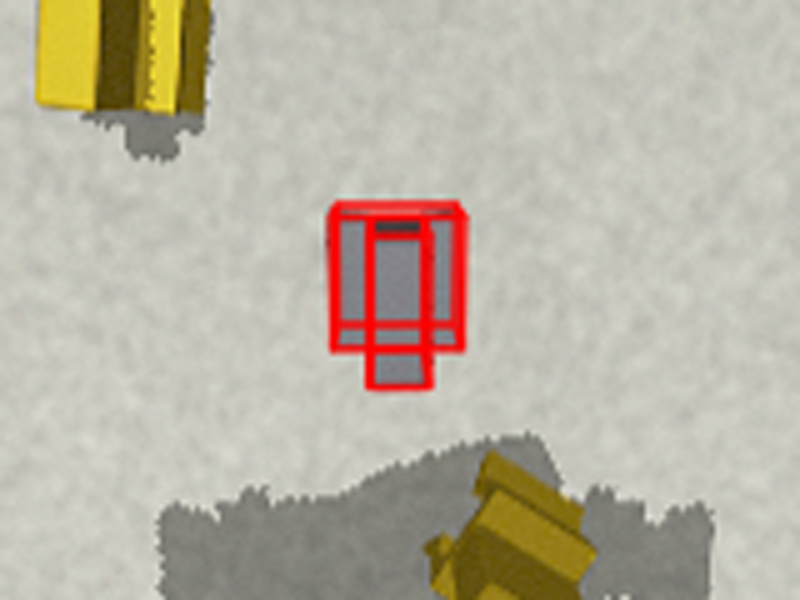

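The overlay matches the clip well: tab centred at (400,290) in the crop, pose (0.473, 0.001), yaw −0.52.

Run:
```python
from h import *
a=-.52; delta([.473,.0007,.0445],[np.cos(a),np.sin(a)])
```

```text
d cm [ 2.98  0.19 15.4 ]
rotvec [ 0.002  -0.0001  0.0065]
rotvec [ 1.0000e-04  3.1000e-03 -3.1351e+00]
```

```bash
python3 -m handwheel '[{"rx":0,"ry":0,"rz":0.0065,"dx":2.98,"dy":0.19,"dz":1.4,"grip":-0.2},{"rx":0,"ry":0,"rz":0,"dx":0,"dy":0,"dz":3,"grip":-0.2},{"rx":0,"ry":0,"rz":0,"dx":0,"dy":0,"dz":3,"grip":-0.2},{"rx":0,"ry":0,"rz":0,"dx":0,"dy":0,"dz":3,"grip":-0.2},{"rx":0,"ry":0,"rz":0,"dx":0,"dy":0,"dz":2,"grip":-0.2},{"rx":0,"ry":0,"rz":0,"dx":0,"dy":0,"dz":1.5,"grip":-0.2},{"rx":0,"ry":0,"rz":0,"dx":0,"dy":0,"dz":1,"grip":-0.2},{"rx":0,"ry":0,"rz":0,"dx":0,"dy":0,"dz":0.5,"grip":-0.2},{"rx":0,"ry":0,"rz":0,"dx":0,"dy":0,"dz":0,"grip":-0.2},{"rx":0,"ry":0,"rz":0,"dx":0,"dy":0,"dz":0,"grip":-0.2}]'
```

```text
t: 6.02
tcp_pos: [0.4731, 0.0011, 0.0444]
tool_rot: [0.0, 0.865, 0.501, 0.0]
ft_force: [-0.1, 0.2, 0.1]
finger_gap: 0.599
grasp_force: 0.0
```

```bash
python3 -m handwheel '[{"rx":0,"ry":0,"rz":0,"dx":0,"dy":0,"dz":0,"grip":0.3},{"rx":0,"ry":0,"rz":0,"dx":0,"dy":0,"dz":0,"grip":0.5},{"rx":0,"ry":0,"rz":0,"dx":0,"dy":0,"dz":0,"grip":1},{"rx":0,"ry":0,"rz":0,"dx":0,"dy":0,"dz":0,"grip":1},{"rx":0,"ry":0,"rz":0,"dx":0,"dy":0,"dz":0,"grip":1},{"rx":0,"ry":0,"rz":0,"dx":0,"dy":0,"dz":0,"grip":1},{"rx":0,"ry":0,"rz":0,"dx":0,"dy":0,"dz":0,"grip":1},{"rx":0,"ry":0,"rz":0,"dx":0,"dy":0,"dz":0,"grip":1}]'; python3 -m handwheel '[{"rx":0,"ry":0,"rz":0,"dx":0,"dy":0,"dz":-2,"grip":1},{"rx":0,"ry":0,"rz":0,"dx":0,"dy":0,"dz":-4,"grip":1},{"rx":0,"ry":0,"rz":0,"dx":0,"dy":0,"dz":-4,"grip":1},{"rx":0,"ry":0,"rz":0,"dx":0,"dy":0,"dz":-4,"grip":1},{"rx":0,"ry":0,"rz":0,"dx":0,"dy":0,"dz":-4,"grip":1},{"rx":0,"ry":0,"rz":0,"dx":0,"dy":0,"dz":-2.5,"grip":1},{"rx":0,"ry":0,"rz":-0.12,"dx":0,"dy":0,"dz":0,"grip":1},{"rx":0,"ry":0,"rz":-0.12,"dx":0,"dy":0,"dz":0,"grip":1},{"rx":0,"ry":0,"rz":-0.12,"dx":0,"dy":0,"dz":0,"grip":1},{"rx":0,"ry":0,"rz":0,"dx":0,"dy":0,"dz":0,"grip":1}]'
python3 - <<'E'
from fit import *
d=get_state(); print(d['finger_gap'],d['grasp_force'])
c=snap('wrist','w5')
# bar: joint and single-view fits, plus brute check of costs
for n in (['w2'],['w5'],['w2','w5'],['w2','w5','s0'],['w2','w5','s0','t0'],['t0']):
    x,f=fitbar(n); print(n,x.round(4),round(f/len(n),1))
delta([.63,-.02,.25],[np.cos(.148),np.sin(.148)])
E
```

```text
t: 6.68
tcp_pos: [0.4733, 0.0011, 0.0446]
tool_rot: [0.0, 0.866, 0.5, 0.001]
ft_force: [-1.2, -0.0, 7.0]
finger_gap: 0.116
grasp_force: 60.9
t: 7.52
tcp_pos: [0.4724, 0.0011, 0.2491]
tool_rot: [0.0, 0.76, 0.65, 0.0]
ft_force: [-0.8, 0.1, -1.5]
finger_gap: 0.119
grasp_force: 60.0
0.1187220456720821 59.99576926231384
['w2'] [0.6335 0.1478 0.1341] -97.0
['w5'] [0.6077 0.1396 0.1402] -99.5
['w2', 'w5'] [0.6315 0.1471 0.1371] -99.4
['w2', 'w5', 's0'] [0.6327 0.1469 0.1351] -86.8
['w2', 'w5', 's0', 't0'] [0.6332 0.146  0.1345] -79.5
['t0'] [0.6159 0.1411 0.1374] -99.0
d cm [ 0.49 15.9  -0.11]
rotvec [-0.      0.     -0.3124]
rotvec [0.0000e+00 1.0000e-04 2.8292e+00]
```

```bash
python3 -m handwheel '[{"rx":0,"ry":0,"rz":-0.104,"dx":0,"dy":0,"dz":0,"grip":1},{"rx":0,"ry":0,"rz":-0.104,"dx":0,"dy":0,"dz":0,"grip":1},{"rx":0,"ry":0,"rz":-0.104,"dx":0,"dy":0,"dz":0,"grip":1},{"rx":0,"ry":0,"rz":0,"dx":-0.6,"dy":3.16,"dz":0,"grip":1},{"rx":0,"ry":0,"rz":0,"dx":-0.6,"dy":3.16,"dz":0,"grip":1},{"rx":0,"ry":0,"rz":0,"dx":-0.6,"dy":3.16,"dz":0,"grip":1},{"rx":0,"ry":0,"rz":0,"dx":-0.6,"dy":3.16,"dz":0,"grip":1},{"rx":0,"ry":0,"rz":0,"dx":-0.6,"dy":3.16,"dz":0,"grip":1},{"rx":0,"ry":0,"rz":0,"dx":0,"dy":0,"dz":0,"grip":1},{"rx":0,"ry":0,"rz":0,"dx":0,"dy":0,"dz":0,"grip":1}]'
python3 - <<'E'
from fit import *
c=snap('wrist','w6')
# free bar seen in front of the tool, towards the fork
for lo,hi in ((.015,.045),(-.01,.05)):
    for cams in (['w6'],['w2','w5','w6']):
        r=DE(bar,[(.62,.645),(.12,.17),(.11,.15)],args=([grad(L(n)) for n in cams],lo,hi),seed=1,popsize=20,maxiter=60); print(lo,cams,r.x.round(4),r.fun)
im=np.clip(c['color'][:,:,::-1]*1.4,0,255).astype(np.uint8)
d=np.array([-np.sin(.147),np.cos(.147),0])
for s in (.015,.035,.059): 
    u=proj(c,np.array([.633,0,.135])+s*d); cv2.circle(im,tuple(u.round().astype(int)),2,(0,0,255),-1); print(s,u*1.5625)
cv2.imwrite('pics/w6b.png',cv2.resize(im,(800,600)))
delta([.633+.005*.147,-.005,.25],[np.cos(.147),np.sin(.147)])
E
```

```text
t: 8.4
tcp_pos: [0.6339, -0.005, 0.2476]
tool_rot: [-0.001, 0.654, 0.757, -0.001]
ft_force: [-0.7, -0.7, -0.6]
finger_gap: 0.118
grasp_force: 60.0
0.015 ['w6'] [0.6312 0.143  0.15  ] -118.23162646940077
0.015 ['w2', 'w5', 'w6'] [0.6336 0.1469 0.1341] -307.76077014684904
-0.01 ['w6'] [0.6316 0.1516 0.15  ] -104.33386365640534
-0.01 ['w2', 'w5', 'w6'] [0.6336 0.1468 0.1341] -305.2799076948198
0.015 [392.04643201 249.75062334]
0.035 [391.99453462 217.85696071]
0.059 [391.92942199 177.841837  ]
d cm [-0.01  0.1  -0.22]
rotvec [-0.0021 -0.0004 -0.0007]
rotvec [-6.0000e-04  3.3000e-03  3.1409e+00]
```

View pics/w6b.png

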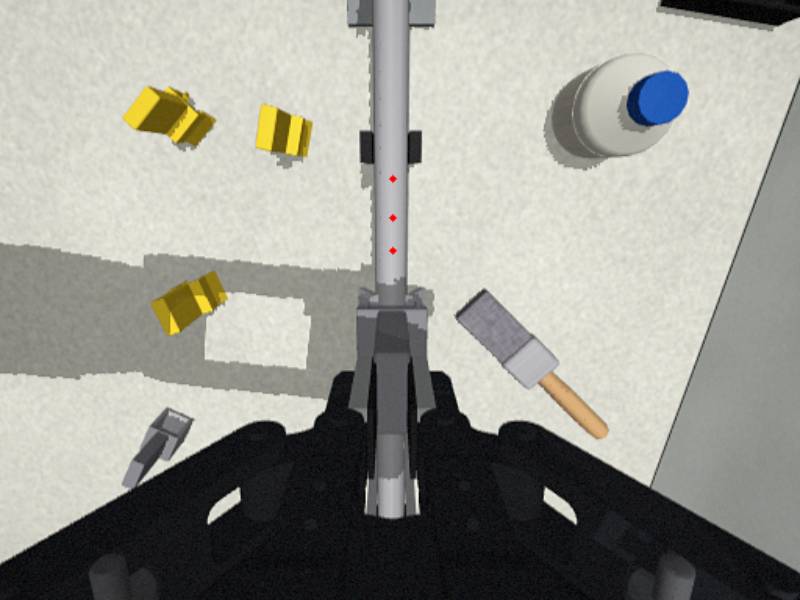

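The clip straddles the bar line, jaws centred at x≈392 like the bar. The fork's near face is at row ≈163, about 68 mm along the bar, so the gap is ample. Lowering now, then feeling for contact.

```bash
python3 -m handwheel '[{"rx":0,"ry":0,"rz":0,"dx":0,"dy":0.04,"dz":2,"grip":1},{"rx":0,"ry":0,"rz":0,"dx":0,"dy":0,"dz":2,"grip":1},{"rx":0,"ry":0,"rz":0,"dx":0,"dy":0,"dz":1,"grip":1},{"rx":0,"ry":0,"rz":0,"dx":0,"dy":0,"dz":0.5,"grip":1},{"rx":0,"ry":0,"rz":0,"dx":0,"dy":0,"dz":0.3,"grip":1},{"rx":0,"ry":0,"rz":0,"dx":0,"dy":0,"dz":0,"grip":1},{"rx":0,"ry":0,"rz":0,"dx":0,"dy":0,"dz":0,"grip":1}]'; for i in 1; do python3 -m handwheel '[{"rx":0,"ry":0,"rz":0,"dx":0,"dy":0,"dz":0.2,"grip":1},{"rx":0,"ry":0,"rz":0,"dx":0,"dy":0,"dz":0.2,"grip":1},{"rx":0,"ry":0,"rz":0,"dx":0,"dy":0,"dz":0.2,"grip":1},{"rx":0,"ry":0,"rz":0,"dx":0,"dy":0,"dz":0,"grip":1}]'; done
```

```text
t: 9.03
tcp_pos: [0.6341, -0.0049, 0.1918]
tool_rot: [0.0, 0.652, 0.758, 0.0]
ft_force: [0.9, -0.1, -0.6]
finger_gap: 0.114
grasp_force: 60.0
t: 9.37
tcp_pos: [0.6335, -0.0049, 0.1846]
tool_rot: [-0.0, 0.652, 0.758, -0.0]
ft_force: [0.1, 0.2, -0.8]
finger_gap: 0.115
grasp_force: 60.0
```

```bash
python3 -m handwheel '[{"rx":0,"ry":0,"rz":0,"dx":0,"dy":0,"dz":0.15,"grip":1},{"rx":0,"ry":0,"rz":0,"dx":0,"dy":0,"dz":0.15,"grip":1},{"rx":0,"ry":0,"rz":0,"dx":0,"dy":0,"dz":0.15,"grip":1},{"rx":0,"ry":0,"rz":0,"dx":0,"dy":0,"dz":0.15,"grip":1},{"rx":0,"ry":0,"rz":0,"dx":0,"dy":0,"dz":0,"grip":1},{"rx":0,"ry":0,"rz":0,"dx":0,"dy":0,"dz":0,"grip":1}]'
```

```text
t: 9.87
tcp_pos: [0.6336, -0.0049, 0.1787]
tool_rot: [-0.0, 0.652, 0.758, -0.0]
ft_force: [-0.0, -0.5, -0.7]
finger_gap: 0.118
grasp_force: 60.0
```

```bash
python3 -m handwheel '[{"rx":0,"ry":0,"rz":0,"dx":0,"dy":0,"dz":0.1,"grip":1},{"rx":0,"ry":0,"rz":0,"dx":0,"dy":0,"dz":0.1,"grip":1},{"rx":0,"ry":0,"rz":0,"dx":0,"dy":0,"dz":0.1,"grip":1},{"rx":0,"ry":0,"rz":0,"dx":0,"dy":0,"dz":0.1,"grip":1},{"rx":0,"ry":0,"rz":0,"dx":0,"dy":0,"dz":0,"grip":1}]'; python3 -m handwheel '[{"rx":0,"ry":0,"rz":0,"dx":0,"dy":0,"dz":0.1,"grip":1},{"rx":0,"ry":0,"rz":0,"dx":0,"dy":0,"dz":0.1,"grip":1},{"rx":0,"ry":0,"rz":0,"dx":0,"dy":0,"dz":0.1,"grip":1},{"rx":0,"ry":0,"rz":0,"dx":0,"dy":0,"dz":0,"grip":1}]'
```

```text
t: 10.28
tcp_pos: [0.6337, -0.0049, 0.1749]
tool_rot: [0.0, 0.652, 0.758, 0.0]
ft_force: [-0.9, -0.3, 0.9]
finger_gap: 0.12
grasp_force: 60.2
t: 10.62
tcp_pos: [0.6339, -0.0049, 0.1719]
tool_rot: [0.0, 0.652, 0.758, 0.0]
ft_force: [-0.9, 0.4, 2.7]
finger_gap: 0.113
grasp_force: 60.5
```

Contact: the force is rising gently at about 0.175.

```bash
python3 -m handwheel '[{"rx":0,"ry":0,"rz":0,"dx":0,"dy":0,"dz":0.1,"grip":1},{"rx":0,"ry":0,"rz":0,"dx":0,"dy":0,"dz":0.1,"grip":1},{"rx":0,"ry":0,"rz":0,"dx":0,"dy":0,"dz":0,"grip":1}]'; python3 -m handwheel '[{"rx":0,"ry":0,"rz":0,"dx":0,"dy":0,"dz":0.1,"grip":1},{"rx":0,"ry":0,"rz":0,"dx":0,"dy":0,"dz":0.1,"grip":1},{"rx":0,"ry":0,"rz":0,"dx":0,"dy":0,"dz":0,"grip":1}]'; python3 -m handwheel '[{"rx":0,"ry":0,"rz":0,"dx":0,"dy":0,"dz":0.1,"grip":1},{"rx":0,"ry":0,"rz":0,"dx":0,"dy":0,"dz":0.1,"grip":1},{"rx":0,"ry":0,"rz":0,"dx":0,"dy":0,"dz":0,"grip":1}]'
```

```text
t: 10.87
tcp_pos: [0.6336, -0.005, 0.1695]
tool_rot: [-0.0, 0.652, 0.758, -0.0]
ft_force: [-0.1, -0.1, 1.5]
finger_gap: 0.118
grasp_force: 60.2
t: 11.12
tcp_pos: [0.6334, -0.0049, 0.1673]
tool_rot: [-0.0, 0.652, 0.758, -0.0]
ft_force: [-0.4, 0.5, -1.5]
finger_gap: 0.116
grasp_force: 60.0
t: 11.37
tcp_pos: [0.6334, -0.0049, 0.1653]
tool_rot: [-0.0, 0.652, 0.758, -0.0]
ft_force: [0.1, -0.3, -2.9]
finger_gap: 0.116
grasp_force: 59.8
```

```bash
python3 -m handwheel '[{"rx":0,"ry":0,"rz":0,"dx":0,"dy":0,"dz":0.1,"grip":1},{"rx":0,"ry":0,"rz":0,"dx":0,"dy":0,"dz":0,"grip":1}]'; python3 -m handwheel '[{"rx":0,"ry":0,"rz":0,"dx":0,"dy":0,"dz":0.1,"grip":1},{"rx":0,"ry":0,"rz":0,"dx":0,"dy":0,"dz":0,"grip":1}]'; python3 -m handwheel '[{"rx":0,"ry":0,"rz":0,"dx":0,"dy":0,"dz":0.05,"grip":1},{"rx":0,"ry":0,"rz":0,"dx":0,"dy":0,"dz":0,"grip":1}]'
```

```text
t: 11.53
tcp_pos: [0.6335, -0.0049, 0.1645]
tool_rot: [-0.0, 0.652, 0.758, -0.0]
ft_force: [0.4, 0.3, -3.0]
finger_gap: 0.121
grasp_force: 59.7
t: 11.7
tcp_pos: [0.6335, -0.0049, 0.1635]
tool_rot: [-0.0, 0.652, 0.758, -0.0]
ft_force: [-0.1, 0.3, -3.6]
finger_gap: 0.116
grasp_force: 59.8
t: 11.87
tcp_pos: [0.6336, -0.0049, 0.1631]
tool_rot: [-0.0, 0.652, 0.758, -0.0]
ft_force: [-0.0, 0.4, -3.1]
finger_gap: 0.118
grasp_force: 59.8
```

```bash
python3 -m handwheel '[{"rx":0,"ry":0,"rz":0,"dx":0,"dy":0,"dz":0.1,"grip":1},{"rx":0,"ry":0,"rz":0,"dx":0,"dy":0,"dz":0,"grip":1}]'; python3 -m handwheel '[{"rx":0,"ry":0,"rz":0,"dx":0,"dy":0,"dz":0.05,"grip":1},{"rx":0,"ry":0,"rz":0,"dx":0,"dy":0,"dz":0,"grip":1}]'; python3 -m handwheel '[{"rx":0,"ry":0,"rz":0,"dx":0,"dy":0,"dz":0.05,"grip":1},{"rx":0,"ry":0,"rz":0,"dx":0,"dy":0,"dz":0,"grip":1}]'
```

```text
t: 12.03
tcp_pos: [0.6336, -0.0049, 0.1622]
tool_rot: [-0.0, 0.652, 0.758, -0.0]
ft_force: [-0.2, 0.3, -3.8]
finger_gap: 0.118
grasp_force: 59.8
t: 12.2
tcp_pos: [0.6336, -0.0049, 0.1617]
tool_rot: [-0.0, 0.652, 0.758, -0.0]
ft_force: [0.1, 0.3, -3.6]
finger_gap: 0.116
grasp_force: 59.8
t: 12.37
tcp_pos: [0.6337, -0.0049, 0.1613]
tool_rot: [-0.0, 0.652, 0.758, -0.0]
ft_force: [-0.4, 0.2, -2.4]
finger_gap: 0.115
grasp_force: 59.8
```

```bash
python3 -m handwheel '[{"rx":0,"ry":0,"rz":0,"dx":0,"dy":0,"dz":0.1,"grip":1},{"rx":0,"ry":0,"rz":0,"dx":0,"dy":0,"dz":0,"grip":1}]'; python3 -m handwheel '[{"rx":0,"ry":0,"rz":0,"dx":0,"dy":0,"dz":0.05,"grip":1},{"rx":0,"ry":0,"rz":0,"dx":0,"dy":0,"dz":0,"grip":1}]'; python3 -m handwheel '[{"rx":0,"ry":0,"rz":0,"dx":0,"dy":0,"dz":0.05,"grip":1},{"rx":0,"ry":0,"rz":0,"dx":0,"dy":0,"dz":0,"grip":1}]'
```

```text
t: 12.53
tcp_pos: [0.634, -0.0049, 0.1609]
tool_rot: [0.0, 0.652, 0.758, 0.0]
ft_force: [-0.9, 1.0, 3.9]
finger_gap: 0.12
grasp_force: 60.4
t: 12.7
tcp_pos: [0.6341, -0.0049, 0.1608]
tool_rot: [0.0, 0.652, 0.758, 0.0]
ft_force: [-2.1, -0.3, 5.7]
finger_gap: 0.12
grasp_force: 60.8
t: 12.87
tcp_pos: [0.6344, -0.0049, 0.1608]
tool_rot: [0.001, 0.652, 0.758, 0.001]
ft_force: [-2.9, -0.7, 8.7]
finger_gap: 0.119
grasp_force: 61.2
```

The crown bears on the bar at z≈0.161 (clip origin ≈0.137), so it is home. I'll relax the push, dwell, then start sliding.

```bash
python3 -m handwheel '[{"rx":0,"ry":0,"rz":0,"dx":0,"dy":0,"dz":-0.1,"grip":1},{"rx":0,"ry":0,"rz":0,"dx":0,"dy":0,"dz":-0.03,"grip":1},{"rx":0,"ry":0,"rz":0,"dx":0,"dy":0,"dz":0,"grip":1},{"rx":0,"ry":0,"rz":0,"dx":0,"dy":0,"dz":0,"grip":1},{"rx":0,"ry":0,"rz":0,"dx":0,"dy":0,"dz":0,"grip":1},{"rx":0,"ry":0,"rz":0,"dx":0,"dy":0,"dz":0,"grip":1},{"rx":0,"ry":0,"rz":0,"dx":0,"dy":0,"dz":0,"grip":1},{"rx":0,"ry":0,"rz":0,"dx":0,"dy":0,"dz":0,"grip":1},{"rx":0,"ry":0,"rz":0,"dx":0,"dy":0,"dz":0,"grip":1}]'; python3 -m handwheel '[{"rx":0,"ry":0,"rz":0,"dx":0.2,"dy":0,"dz":0,"grip":1},{"rx":0,"ry":0,"rz":0,"dx":0.3,"dy":0,"dz":0,"grip":1},{"rx":0,"ry":0,"rz":0,"dx":0.4,"dy":0,"dz":0,"grip":1},{"rx":0,"ry":0,"rz":0,"dx":0.4,"dy":0,"dz":0,"grip":1},{"rx":0,"ry":0,"rz":0,"dx":0.4,"dy":0,"dz":0,"grip":1},{"rx":0,"ry":0,"rz":0,"dx":0.3,"dy":0,"dz":0,"grip":1}]'
```

```text
t: 13.62
tcp_pos: [0.6339, -0.0049, 0.1609]
tool_rot: [0.0, 0.652, 0.758, 0.0]
ft_force: [0.0, 0.0, 3.3]
finger_gap: 0.116
grasp_force: 60.7
t: 14.12
tcp_pos: [0.6309, 0.015, 0.1609]
tool_rot: [0.0, 0.652, 0.758, 0.0]
ft_force: [0.6, -2.9, 5.4]
finger_gap: 0.117
grasp_force: 60.7
```

```bash
python3 -m handwheel '[{"rx":0,"ry":0,"rz":0,"dx":0.3,"dy":0,"dz":-0.02,"grip":1},{"rx":0,"ry":0,"rz":0,"dx":0.4,"dy":0,"dz":0,"grip":1},{"rx":0,"ry":0,"rz":0,"dx":0.4,"dy":0,"dz":0,"grip":1},{"rx":0,"ry":0,"rz":0,"dx":0.4,"dy":0,"dz":0,"grip":1},{"rx":0,"ry":0,"rz":0,"dx":0.4,"dy":0,"dz":0,"grip":1},{"rx":0,"ry":0,"rz":0,"dx":0.3,"dy":0,"dz":0,"grip":1},{"rx":0,"ry":0,"rz":0,"dx":0.2,"dy":0,"dz":0,"grip":1},{"rx":0,"ry":0,"rz":0,"dx":0.1,"dy":0,"dz":0,"grip":1},{"rx":0,"ry":0,"rz":0,"dx":0.1,"dy":0,"dz":0,"grip":1}]'; python3 -m handwheel '[{"rx":0,"ry":0,"rz":0,"dx":0.1,"dy":0,"dz":0,"grip":1},{"rx":0,"ry":0,"rz":0,"dx":0.1,"dy":0,"dz":0,"grip":1},{"rx":0,"ry":0,"rz":0,"dx":0.1,"dy":0,"dz":0,"grip":1},{"rx":0,"ry":0,"rz":0,"dx":0.1,"dy":0,"dz":0,"grip":1}]'
```

```text
t: 14.87
tcp_pos: [0.6268, 0.0407, 0.1608]
tool_rot: [0.0, 0.652, 0.758, -0.0]
ft_force: [-0.1, -1.3, 4.2]
finger_gap: 0.121
grasp_force: 60.6
t: 15.2
tcp_pos: [0.6263, 0.0445, 0.1609]
tool_rot: [0.0, 0.652, 0.758, 0.0]
ft_force: [-0.3, -2.2, 4.6]
finger_gap: 0.12
grasp_force: 60.7
```

```bash
python3 -m handwheel '[{"rx":0,"ry":0,"rz":0,"dx":0.1,"dy":0,"dz":0,"grip":1},{"rx":0,"ry":0,"rz":0,"dx":0.1,"dy":0,"dz":0,"grip":1}]'; python3 -m handwheel '[{"rx":0,"ry":0,"rz":0,"dx":0.1,"dy":0,"dz":0,"grip":1},{"rx":0,"ry":0,"rz":0,"dx":0.1,"dy":0,"dz":0,"grip":1}]'; python3 -m handwheel '[{"rx":0,"ry":0,"rz":0,"dx":0.1,"dy":0,"dz":0,"grip":1},{"rx":0,"ry":0,"rz":0,"dx":0.1,"dy":0,"dz":0,"grip":1}]'
```

```text
t: 15.37
tcp_pos: [0.626, 0.0465, 0.1609]
tool_rot: [0.0, 0.652, 0.758, 0.0]
ft_force: [1.2, -2.1, 4.4]
finger_gap: 0.113
grasp_force: 60.7
t: 15.53
tcp_pos: [0.6257, 0.0486, 0.1609]
tool_rot: [0.0, 0.652, 0.758, 0.0]
ft_force: [0.0, -2.8, 4.6]
finger_gap: 0.114
grasp_force: 60.7
t: 15.7
tcp_pos: [0.6254, 0.0506, 0.1609]
tool_rot: [0.0, 0.652, 0.758, 0.0]
ft_force: [-0.5, -2.6, 4.4]
finger_gap: 0.119
grasp_force: 60.7
```

```bash
python3 -m handwheel '[{"rx":0,"ry":0,"rz":0,"dx":0.1,"dy":0,"dz":0,"grip":1}]'; python3 -m handwheel '[{"rx":0,"ry":0,"rz":0,"dx":0.1,"dy":0,"dz":0,"grip":1}]'; python3 -m handwheel '[{"rx":0,"ry":0,"rz":0,"dx":0.1,"dy":0,"dz":0,"grip":1}]';  python3 -m handwheel '[{"rx":0,"ry":0,"rz":0,"dx":0.1,"dy":0,"dz":0,"grip":1}]'
```

```text
t: 15.78
tcp_pos: [0.6252, 0.0516, 0.1609]
tool_rot: [0.0, 0.652, 0.758, 0.0]
ft_force: [0.4, -3.1, 4.3]
finger_gap: 0.122
grasp_force: 60.7
t: 15.87
tcp_pos: [0.625, 0.0525, 0.1609]
tool_rot: [-0.0, 0.652, 0.758, -0.0]
ft_force: [0.3, -1.7, 4.4]
finger_gap: 0.114
grasp_force: 60.7
t: 15.95
tcp_pos: [0.6249, 0.0535, 0.1609]
tool_rot: [0.0, 0.652, 0.758, -0.0]
ft_force: [0.5, -4.6, 4.5]
finger_gap: 0.116
grasp_force: 60.7
t: 16.03
tcp_pos: [0.6249, 0.054, 0.1609]
tool_rot: [0.0, 0.652, 0.758, -0.0]
ft_force: [0.3, -7.2, 5.1]
finger_gap: 0.12
grasp_force: 60.8
```

Contact with the fork: the force rose to 7 N and motion stopped. Easing off, then releasing and withdrawing straight up.

```bash
python3 -m handwheel '[{"rx":0,"ry":0,"rz":0,"dx":-0.03,"dy":0,"dz":0,"grip":1},{"rx":0,"ry":0,"rz":0,"dx":0,"dy":0,"dz":0,"grip":0.5},{"rx":0,"ry":0,"rz":0,"dx":0,"dy":0,"dz":0,"grip":0},{"rx":0,"ry":0,"rz":0,"dx":0,"dy":0,"dz":0,"grip":0},{"rx":0,"ry":0,"rz":0,"dx":0,"dy":0,"dz":0,"grip":0},{"rx":0,"ry":0,"rz":0,"dx":0,"dy":0,"dz":0,"grip":0}]'; python3 -m handwheel '[{"rx":0,"ry":0,"rz":0,"dx":0,"dy":0,"dz":-0.5,"grip":0},{"rx":0,"ry":0,"rz":0,"dx":0,"dy":0,"dz":-1.5,"grip":0},{"rx":0,"ry":0,"rz":0,"dx":0,"dy":0,"dz":-3,"grip":0},{"rx":0,"ry":0,"rz":0,"dx":0,"dy":0,"dz":-3,"grip":0},{"rx":0,"ry":0,"rz":0,"dx":0,"dy":0,"dz":-3,"grip":0},{"rx":0,"ry":0,"rz":0,"dx":-2,"dy":0,"dz":-2,"grip":0},{"rx":0,"ry":0,"rz":0,"dx":-3,"dy":0,"dz":0,"grip":0},{"rx":0,"ry":0,"rz":0,"dx":0,"dy":0,"dz":0,"grip":0}]'
python3 - <<'E'
from h import *
c=snap('wrist','w7'); u,v=proj(c,[.625,.054,.14]).astype(int); print(u,v)
im=np.clip(c['color'][:,:,::-1]*1.4,0,255).astype(np.uint8)
y=max(v-60,0);cv2.imwrite('pics/c7.png',cv2.resize(im[y:y+120,u-80:u+80],(800,600),interpolation=cv2.INTER_CUBIC))
E
```

```text
t: 16.53
tcp_pos: [0.6246, 0.0544, 0.1606]
tool_rot: [-0.0, 0.652, 0.758, -0.0]
ft_force: [-0.2, -0.5, 0.1]
finger_gap: 0.498
grasp_force: 0.0
t: 17.2
tcp_pos: [0.6336, 0.0011, 0.2932]
tool_rot: [0.002, 0.653, 0.758, 0.001]
ft_force: [-0.3, 0.8, -0.3]
finger_gap: 0.503
grasp_force: 0.0
249 122
```

View pics/c7.png

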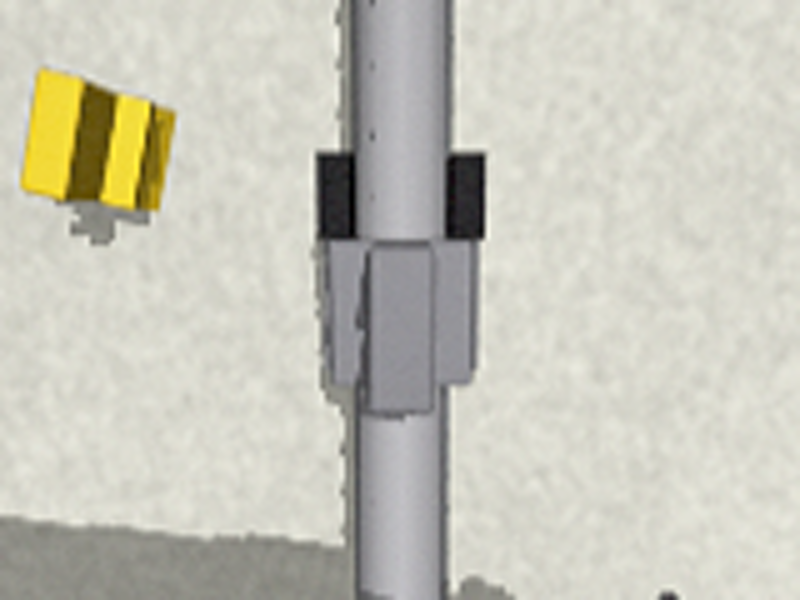

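The clip sits square on the bar, touching the fork's near face at row 240 with its tab at (400,325). The gripper is clear.

```bash
python3 -c "
from bench import *
print(sign_off())"
```

```text
the job is handed in; nothing more can be done
None
```

The open C-shaped marker is snapped home on the bar, slid up against the fork's near face and released; I handed the job in at about 17 s, and no verdict came back.

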